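Unhook a hand-printing block and lay it on the inking plate

ROBOT

A 6-joint arm with a two-finger parallel gripper is mounted at the origin on the work surface. World frame = base frame: x ahead of the robot, y to its left, z up, the work surface at z = 0. Lengths are in m, angles in degrees, forces in N, time in s.
With the tool pointing down it reaches from about 0.375 to 0.9 m from the base axis. Payload 3.1 kg.
Tool frame: the origin (TCP) lies midway between the tips of the shut fingers; the grasp point (between the pads) lies bot.hold_point_z behind it (bot.hold_point_z is the distance from the TCP to the grasp point, in m); z points along the fingers, y is the direction in which the jaws open and shut (so a half turn about z gives the same grasp; the last joint's range is limited). The gripper opens to 87 mm and grips with 3 to 60 N. Pads are 19 mm wide; open, the fingers measure 117 mm over their backs; the gripper's body (75 mm by 190 mm) begins 51 mm behind the grasp point.
Start: joints at [-83.509, 30.224, 82.088, -0, 67.689, -10.227], TCP at [0.18, -0.599, 0.223] pointing down, gripper open.
Joint ranges: [-176.69, 176.69], [-43.24, 126.21], [12.49, 139.97], [-82, 262], [0, 151.66], [-163.58, 163.58]. Speed limits (degrees/s): [159.86, 159.86, 180, 180, 180, 180].

INTERFACE

Orientations are given as a 3x3 rotation matrix whose columns are the frame's x, y, z axes.
In Python, from rig import bot, vision gives the robot as it stands.
- The arm moves only by the shell command python3 -m inch 'ROWS'. ROWS is JSON, a list of rows, each a list of 5 numbers: the finger opening in mm, from 0 to 87, then the shift along the tool's x, y, z in mm, then the turn about the tool's z in rad. In form: [[hand, dx, dy, dz, roll], ...]. A call has 1 to 8 rows; each row is the pose to reach, as a shift and turn from the pose measured when the call began, along the tool's axes at that moment; what a row does not reach only later rows make up. A row lasts 1/10 s, in which the tool goes at most 50 mm and 8.59 degrees, less where a joint would pass 70% of its speed; a pose out of reach is approached as far as the arm can. A call with a gripper value outside its range is refused whole. The fingers move at their own pace and stop on an object; the grip force is fixed at half the most. Time passes only in rows, so rows that repeat a pose let the fingers close. It gives the time, the measured TCP pose, the force and the opening at its end, in the units of the state.
- bot.read_state(): the state, without advancing time (a new reading comes with each control period).
- vision.capture(name): name is "scene" or "top" or "wrist"; returns (picture, depth): 384x512x3 uint8, red, green, blue; 384x512 float32, m along the optical axis (not along the pixel's ray), 0 where there is no reading.
- vision.camera_model(name): a dict with "intrinsics" (3x3 intrinsics, pixels), "camera_from_world" (4x4, takes a point from world to camera coordinates). Camera axes: x right, y down, z forward; pixel columns grow to the right and rows downward; lengths in m; the calibration is good to about 2 mm. A picture is of the moment at which its call begins: read the wrist's pose just before it. camera_model takes no time and is no camera call; for the wrist camera it gives the pose at the moment of the call.
- bot.hand_in(): hands the job in, once; it reports no verdict.
The state is a dict: "time_s": time; "joint_positions": joint angles; "qvel": joint speeds; "tau": joint torques, N m; "position": TCP position; "tcp_rot": TCP orientation; "force": force on the tool from outside, world axes, zero at the start; "moment": the same for the moment, N m; "opening": opening from 0.0 (shut) to 1.0 (fully open).
Only numpy, scipy, OpenCV 4.12 (cv2) and the standard library are available. Lean on these libraries where they do the work, as an engineer would, in place of code of your own. Each camera call takes 0.05 s, during which the arm holds its last target. There are 200 camera calls.

TASK

Take the wooden printing block with the straight bar handle out of its cradle: its steel tongue is caught under the cradle's keeper, so raise the handle end until the block is tilted clear of the low front lip, then draw it back out from under the keeper. Set it down gently, handle up, in the middle of the bare rectangular steel inking plate, lying flat with its length along the plate's length (either way round). Leave the other block, the one with the round knob, where it lies.

Things in the scene. Friction and masses are not known exactly. Their poses are not given: they have to be found in the camera images.
- bar_block: Dark wooden block 110(x) x 80(y) x 16 mm, 0.18 kg; z up, origin: centre of its underside. Pale bar handle on top, centred at x=-30, y=0: 14 thick (x; pinch these faces), 56 long (y), z 16 to 52. Steel tongue z 0 to 6, 56 wide, juts out to x=+73. Starts seated in bar_cradle, axes along the cradle's, tongue 12 mm deep under the keeper.
- bar_cradle: Fixed plywood cradle of bar_block; origin: centre of underside, z up, x towards the keeper. Base 180(x) x 104 mm, seat at z=12. Front lip x -66 to -60, top z=22. Side walls y=+-44 to 50, top z=20. Steel keeper overhangs x 61 to 87, z 23 to 31, its wall from x=77. Tilting 5 to 20 deg about the tongue's tip (12 is ample) clears the lip; 20 mm or more towards -x then frees the tongue.
- ink_plate: Inking plate, the goal place: bare flat rectangular steel plate 220(x) x 150(y) x 6 mm, fixed on the table. Origin: centre of its underside (top face at z=6 mm), z up, x along its length.
- knob_block: Bystander: a block like bar_block (same wood, size, tongue, origin) in a second, like cradle, but its handle is a round knob, 36 mm across, top at z=54 mm. Leave it alone.
Things that resemble listed ones, but are neither listed nor needed, are in the scene too. What is shaped like the bar_block but pink or red is not meant.

How it is judged:
By the outcome, as a careful person would: the job done as asked, in the order asked, and still so for the second after the job is handed in, with the robot touching nothing.
It also fails if it takes over 42 s, if anything falls off the work surface, if the arm or the gripper's body presses on something with over 40 N, if the wrist force passes 120 N, or if a joint passes its speed limit or range.

## Working session

There is one attempt and no reset: what is moved stays moved. The work goes in short steps, Python scripts to look and compute and a shell command to move; the robot and the scene stay as the last step left them, time stands still between calls to the robot, and variables do not carry over. Pictures are saved under pics/ and viewed, about 8 in all and at most 12, crops included, and the job is handed in when it is done.

```bash
mkdir -p pics; ls; python3 - <<'E'
from rig import bot,vision
import cv2,numpy as np
s=bot.read_state();print(s['time_s'],s['position'],s['tcp_rot'],s['opening'],bot.hold_point_z)
for n in("scene","top"):
    p,d=vision.capture(n);cv2.imwrite(f'pics/{n}1.png',p[:,:,::-1]);np.savez(f'pics/{n}1.npz',p=p,d=d,**vision.camera_model(n))
a=cv2.imread('pics/scene1.png');b=cv2.imread('pics/top1.png')
cv2.imwrite('pics/top1b.png',cv2.resize(b,(800,600)))
E
```

```text
pics
0.0 [ 0.17973085 -0.59783523  0.22157282] [[ 9.57718091e-01  2.87708142e-01 -2.89967272e-04]
 [ 2.87708092e-01 -9.57715774e-01  2.13331879e-03]
 [ 3.36066955e-04 -2.12654393e-03 -9.99997682e-01]] 0.9987284523591282 0.0187
```

View pics/top1.png

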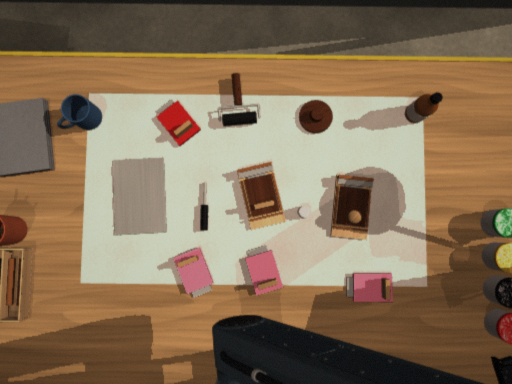

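View pics/scene1.png

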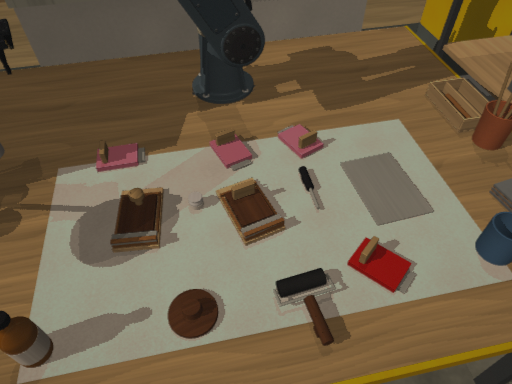

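Top view: candidates for the block are the dark bar block in its cradle (262,195), the knob block (352,207), pink blocks (193,272), (264,271), (371,288) and a red one (178,124). I choose (262,195). The candidates for the plate are the bare one at (139,196) and a dark slab at (22,137).

```bash
cat > h.py <<'E'
import numpy as np
def cloud(f):
    z=np.load(f);d=z['d'];K=z['intrinsics'];T=np.linalg.inv(z['camera_from_world'])
    v,u=np.mgrid[:d.shape[0],:d.shape[1]]
    P=np.stack([(u-K[0,2])/K[0,0]*d,(v-K[1,2])/K[1,1]*d,d,np.ones_like(d)],-1)@T.T
    return z['p'],d,P[...,:3]
E
python3 - <<'E'
from h import *
import cv2
p,d,P=cloud('pics/top1.npz')
c=p[150:240,215:305,::-1]
cv2.imwrite('pics/crop1.png',cv2.resize(c,(540,540),interpolation=cv2.INTER_CUBIC))
for r in [165,170,175,185,195,200,203,206,209,215,222]:
    print(r,[tuple((P[r,c]*1000).round().astype(int)) for c in range(240,288,5)])
# plate
hsv=cv2.cvtColor(p,cv2.COLOR_RGB2HSV)
g=p[150:245,100:180].astype(int);m=((g.sum(2)<480)).astype(np.uint8)
print(p[196,139],p[196,180])
cn=max(cv2.findContours(m,0,2)[0],key=cv2.contourArea)
r=cv2.minAreaRect(cn);print(r)
b=cv2.boxPoints(r)+[100,150];print(b)
for q in list(b)+[b.mean(0)]:
    print(q, P[int(round(q[1])),int(round(q[0]))])
z=np.load('pics/top1.npz');print(z['camera_from_world'],z['intrinsics'])
E
```

```text
165 [(np.int64(646), np.int64(43), np.int64(-1)), (np.int64(646), np.int64(28), np.int64(3)), (np.int64(646), np.int64(13), np.int64(1)), (np.int64(647), np.int64(-2), np.int64(-1)), (np.int64(641), np.int64(-16), np.int64(37)), (np.int64(641), np.int64(-30), np.int64(33)), (np.int64(641), np.int64(-44), np.int64(37)), (np.int64(647), np.int64(-61), np.int64(-3)), (np.int64(648), np.int64(-76), np.int64(-3)), (np.int64(648), np.int64(-90), np.int64(-2))]
170 [(np.int64(627), np.int64(41), np.int64(30)), (np.int64(627), np.int64(27), np.int64(32)), (np.int64(626), np.int64(13), np.int64(35)), (np.int64(627), np.int64(-2), np.int64(30)), (np.int64(628), np.int64(-16), np.int64(28)), (np.int64(628), np.int64(-30), np.int64(29)), (np.int64(628), np.int64(-45), np.int64(30)), (np.int64(632), np.int64(-61), np.int64(0)), (np.int64(632), np.int64(-75), np.int64(1)), (np.int64(633), np.int64(-90), np.int64(-1))]
175 [(np.int64(612), np.int64(41), np.int64(31)), (np.int64(612), np.int64(27), np.int64(30)), (np.int64(612), np.int64(12), np.int64(32)), (np.int64(615), np.int64(-2), np.int64(15)
[... 4159 characters left out ...]
1841]
 [112.97325134 235.25094604]]
[110.24458885 158.84840775] [6.59600482e-01 4.26587972e-01 4.05718657e-04]
[163.74777222 156.93758011] [0.66699713 0.26713947 0.00213387]
[166.4764328  233.34011841] [ 0.44377592  0.25609891 -0.00298854]
[112.97325134 235.25094604] [ 0.43638985  0.41075313 -0.00424291]
[138.3605113  196.09426308] [0.55043861 0.33827779 0.00723147]
[[ 0.0101113  -0.99993903  0.00443929 -0.01275602]
 [-0.99691519 -0.01042608 -0.07779081  0.55236612]
 [ 0.07783235 -0.00363903 -0.99695982  1.09366306]
 [ 0.          0.          0.          1.        ]] [[387.264363     0.         256.58106321]
 [  0.         387.264363   196.15926848]
 [  0.           0.           1.        ]]
```

View pics/crop1.png

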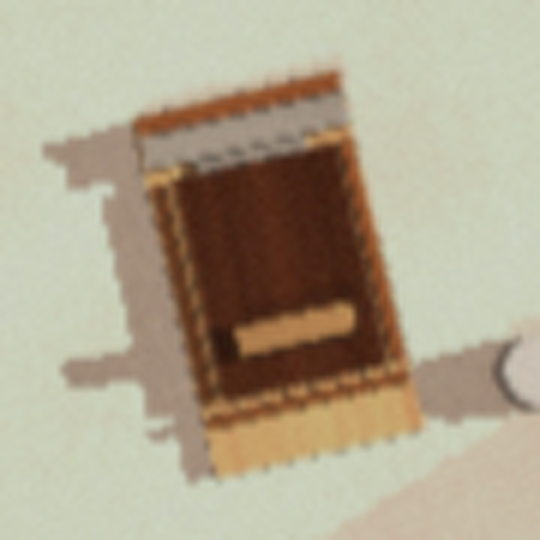

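```bash
python3 -m inch '[[87,33,-30,0,0],[87,66,-60,0,0],[87,99,-91,0,0],[87,132,-121,0,0],[87,165,-151,0,0],[87,198,-181,0,0],[87,231,-211,0,0],[87,264,-241,0,0]]'; python3 -m inch '[[87,33,-30,0,0.02],[87,66,-60,0,0.04],[87,99,-91,0,0.073],[87,132,-121,0,0.073],[87,165,-151,0,0.073],[87,198,-181,0,0.073],[87,231,-212,0,0.073],[87,231,-212,0,0.073]]'; python3 - <<'E'
from rig import bot,vision
import cv2,numpy as np
s=bot.read_state();print(s['time_s'],s['position'],s['tcp_rot'])
m=vision.camera_model("wrist")
p,d=vision.capture("wrist");cv2.imwrite('pics/w1.png',p[:,:,::-1]);np.savez('pics/w1.npz',p=p,d=d,**m)
E
```

```text
time_s: 0.9
position: [0.3637, -0.2893, 0.222]
tcp_rot: [[0.958, 0.287, -0.0], [0.287, -0.958, 0.002], [0.0, -0.002, -1.0]]
force: [1.5, -0.8, 0.2]
opening: 1.001
time_s: 1.7
position: [0.5261, -0.0155, 0.2225]
tcp_rot: [[0.975, 0.223, 0.001], [0.223, -0.975, 0.004], [0.002, -0.003, -1.0]]
force: [-0.4, -0.1, -0.2]
opening: 1.002
1.7 [ 0.52612219 -0.01551652  0.22246366] [[ 0.97491912  0.22255538  0.00134243]
 [ 0.22254887 -0.97491389  0.00386224]
 [ 0.00216832 -0.00346661 -0.99999164]]
```

View pics/w1.png

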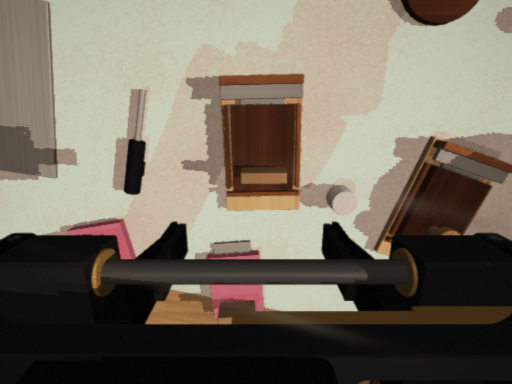

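The wrist view shows the cradle with the block at (262,140), handle at (263,175), keeper at (262,92).

```bash
python3 - <<'E'
from h import *
import cv2
def ray(f,uv,z):
    q=np.load(f);K=q['intrinsics'];T=np.linalg.inv(q['camera_from_world'])
    uv=np.float64(uv);r=np.c_[(uv[:,0]-K[0,2])/K[0,0],(uv[:,1]-K[1,2])/K[1,1],np.ones(len(uv))]@T[:3,:3].T
    o=T[:3,3];return o+r*((z-o[2])/r[:,2])[:,None]
for f in('pics/top1.npz','pics/w1.npz'):
    p,d,P=cloud(f)
    m=(d>0)&(P[...,2]>.054)&(P[...,2]<.075)&(abs(P[...,0]-.524)<.05)&(abs(P[...,1]+.022)<.06)
    n,l,st,_=cv2.connectedComponentsWithStats(m.astype(np.uint8));k=1+st[1:,4].argmax();v,u=np.where(l==k)
    # bright (handle top) pixels reprojected on z=.064
    R=ray(f,np.c_[u,v],.064)
    r=cv2.minAreaRect((R[:,:2]*1000).astype(np.float32));b=cv2.boxPoints(r)
    w=np.linalg.eigh(np.cov(R[:,:2].T))[1][:,1]
    print(f,len(u),R.mean(0),np.median(P[l==k][:,2]),r,'long-axis deg',np.degrees(np.arctan2(w[1],w[0])))
# cradle yaw & centre: side edges from wrist picture
p,d,P=cloud('pics/w1.npz')
m=(d>0)&(P[...,2]>.009)&(P[...,2]<.05)&(abs(P[...,0]-.56)<.13)&(abs(P[...,1]+.02)<.09)
n,l,st,c=cv2.connectedComponentsWithStats(m.astype(np.uint8));k=1+st[1:,4].argmax()
print(st[k],cv2.minAreaRect((P[l==k][:,:2]*1000).astype(np.float32)))
f='pics/top1.npz';z=np.load(f);p=z['p']
g=cv2.GaussianBlur(cv2.resize(p[140:250,95:185],None,fx=4,fy=4,interpolation=cv2.INTER_CUBIC),(5,5),0)
g=cv2.cvtColor(g,cv2.COLOR_RGB2GRAY);t,mm=cv2.threshold(g,0,255,cv2.THRESH_BINARY_INV+cv2.THRESH_OTSU)
mm=cv2.morphologyEx(mm,cv2.MORPH_OPEN,np.ones((15,15)))
cn=max(cv2.findContours(mm,0,1)[0],key=cv2.contourArea)[:,0]/4.+[95-.375,140-.375]
R=ray(f,cn,.006);r=cv2.minAreaRect((R[:,:2]*1000).astype(np.float32));print('plate',r,cv2.boxPoints(r))
E
```

```text
pics/top1.npz 103 [ 0.52548666 -0.02663265  0.064     ] 0.06360848501498073 ((525.4210205078125, -26.803634643554688), (14.106363296508789, 54.93278884887695), 13.140482902526855) long-axis deg 103.72808215500025
pics/w1.npz 590 [ 0.53048159 -0.0262318   0.064     ] 0.06450247645951551 ((530.4989013671875, -26.282957077026367), (14.708532333374023, 53.94523620605469), 12.934256553649902) long-axis deg 103.0889774669666
[ 219   74   85  137 9887] ((559.0081787109375, -18.801971435546875), (180.22288513183594, 104.14334106445312), 14.26226806640625)
plate ((551.5391845703125, 337.8438720703125), (222.66415405273438, 157.47386169433594), 3.7780001163482666) [[435.261   409.07394]
 [445.6371  251.94229]
 [667.8174  266.6138 ]
 [657.4413  423.74545]]
```

```bash
python3 -m inch '[[87,0,6,40,-0.008],[87,0,11,80,-0.008],[87,0,11,115,-0.008],[87,0,11,145,-0.008],[87,0,11,165,-0.008],[87,0,11,178,-0.008],[87,0,11,185,-0.008],[87,0,11,185,-0.008]]'; python3 - <<'E'
from rig import bot,vision
import cv2,numpy as np
s=bot.read_state();print(s['time_s'],s['position'],s['tcp_rot'][:,0])
m=vision.camera_model("wrist")
p,d=vision.capture("wrist");cv2.imwrite('pics/w2.png',p[:,:,::-1]);np.savez('pics/w2.npz',p=p,d=d,**m)
E
```

```text
time_s: 2.55
position: [0.5266, -0.0283, 0.0368]
tcp_rot: [[0.974, 0.229, -0.002], [0.229, -0.974, 0.003], [-0.001, -0.003, -1.0]]
force: [-0.3, -0.0, 0.1]
opening: 1.004
2.55 [ 0.52656823 -0.0283155   0.03679464] [ 0.97351819  0.22860663 -0.00116237]
```

View pics/w2.png

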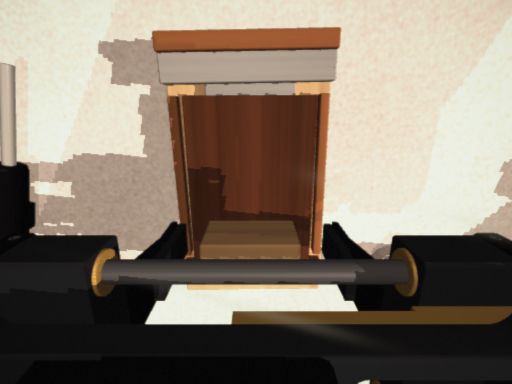

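The handle (250,240) sits between the fingers; I shift about 3 mm to centre it, then close.

```bash
python3 -m inch '[[87,3,-1.5,0,0],[87,3,-1.5,0,0],[40,3,-1.5,0,0],[40,3,-1.5,0,0],[40,3,-1.5,0,0],[40,3,-1.5,0,0],[40,3,-1.5,0,0],[40,3,-1.5,0,0]]'
```

```text
time_s: 3.4
position: [0.5296, -0.026, 0.0375]
tcp_rot: [[0.973, 0.229, -0.001], [0.229, -0.973, 0.003], [-0.0, -0.003, -1.0]]
force: [-0.5, -0.3, 0.3]
opening: 0.639
```

```bash
python3 -m inch '[[40,1,0,-3,0],[40,2,0,-6,0],[40,3.5,0,-9,0],[40,5,0,-12,0],[40,6.5,0,-15,0],[40,8,0,-18,0],[40,9,0,-21,0],[40,9,0,-21,0]]'; python3 - <<'E'
from rig import bot,vision
import cv2,numpy as np
p,d=vision.capture("scene");cv2.imwrite('pics/s2.png',p[:,:,::-1])
w,d=vision.capture("wrist")
cv2.imwrite('pics/s2c.png',np.hstack([cv2.resize(p[150:260,180:320],(510,400)),cv2.resize(w,(290,400))])[:,:,::-1])
E
```

```text
time_s: 4.2
position: [0.5386, -0.0239, 0.0589]
tcp_rot: [[0.973, 0.229, -0.0], [0.229, -0.973, 0.003], [0.001, -0.002, -1.0]]
force: [-1.1, 0.6, -3.9]
opening: 0.64
```

View pics/s2c.png

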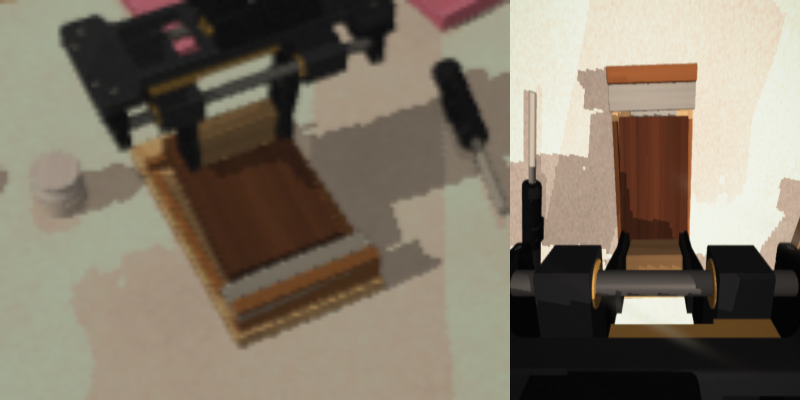

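Scene crop: the heel end is raised with the front still under the keeper (300,265). Measuring the tilt by depth.

```bash
cat > tilt.py <<'E'
from rig import bot,vision
from h import *
def tilt(n='pics/t.npz'):
    s=bot.read_state();m=vision.camera_model("wrist");p,d=vision.capture("wrist");np.savez(n,p=p,d=d,**m)
    p,d,P=cloud(n);R=s['tcp_rot'];L=(P-s['position'])@R  # tool frame
    M=(d>0)&(abs(L[...,1])<.03)&(L[...,0]>.014)&(L[...,0]<.07)&(P[...,2]>.02)
    q=L[M];q=q[abs(q[:,2]-np.median(q[:,2]))<.015]
    for _ in range(3):
        A=np.c_[q[:,0],q[:,1],np.ones(len(q))];c=np.linalg.lstsq(A,q[:,2],rcond=None)[0];q=q[abs(A@c-q[:,2])<.004]
    print(s['time_s'],s['position'],'force',s['force'],'n',len(q),'nose-down deg',np.degrees(np.arctan(c[:2])),'top below TCP at handle',c[2])
if __name__=='__main__':tilt()
E
python3 tilt.py
```

```text
4.3 [ 0.53869609 -0.02398632  0.05870949] force [-0.78377103  0.52108342 -3.31558125] n 6653 nose-down deg [58.66626855  3.51180254] top below TCP at handle -0.15165589277466376
```

```bash
sed -i 's/(P\[...,2\]>.02)/(abs(L[...,2])<.06)\&(P[...,2]>.015)/' tilt.py; python3 tilt.py
```

```text
4.35 [ 0.53873524 -0.02407331  0.05867413] force [-0.1540027   0.08573183 -3.5059213 ] n 7794 nose-down deg [10.49683885 -0.0550666 ] top below TCP at handle 0.009637823908970087
```

Tilt 10.5°, heel clear of the lip. Drawing back 45 mm along the cradle axis.

```bash
python3 -m inch '[[40,-5,0,0,0],[40,-11,0,0,0],[40,-17,0,0,0],[40,-23,0,0,0],[40,-29,0,0,0],[40,-36,0,0,0],[40,-45,0,0,0],[40,-45,0,0,0]]'; python3 tilt.py
```

```text
time_s: 5.2
position: [0.4928, -0.0342, 0.0585]
tcp_rot: [[0.974, 0.228, -0.003], [0.228, -0.974, 0.003], [-0.002, -0.004, -1.0]]
force: [-0.6, 0.0, -1.8]
opening: 0.641
5.2 [ 0.49276064 -0.0342249   0.0584582 ] force [-0.62969206  0.01956973 -1.83550569] n 7812 nose-down deg [10.27476606 -0.0793512 ] top below TCP at handle 0.009557413481970112
```

```bash
python3 -m inch '[[40,0,0,-30,0],[40,0,0,-65,0],[40,8,-25,-95,0],[40,20,-65,-105,0],[40,34,-106,-105,0.04],[40,48,-150,-105,0.08],[40,62,-195,-105,0.12],[40,76,-239,-105,0.164]]'; python3 - <<'E'
from tilt import *
import cv2
tilt('pics/w3.npz');print(bot.read_state()['tcp_rot'][:,0]);cv2.imwrite('pics/w3.png',np.load('pics/w3.npz')['p'][:,:,::-1])
E
```

```text
time_s: 6.05
position: [0.5136, 0.2174, 0.1644]
tcp_rot: [[0.998, 0.064, 0.0], [0.064, -0.998, 0.003], [0.0, -0.003, -1.0]]
force: [0.7, -0.2, -2.8]
opening: 0.637
6.05 [0.51360737 0.21739738 0.16439973] force [ 0.65464912 -0.17269639 -2.77595744] n 7772 nose-down deg [10.31647705 -0.08487995] top below TCP at handle 0.009541330512818885
[0.9977916  0.06630632 0.00392347]
```

View pics/w3.png

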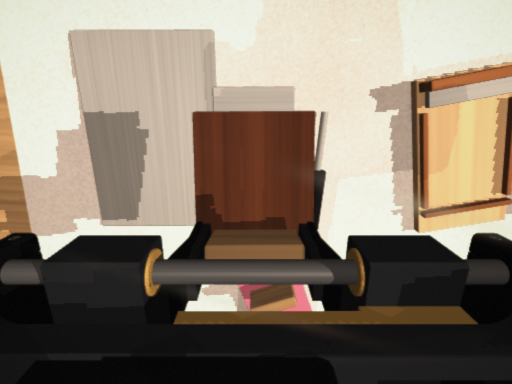

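The block is held nose-down, seen at (255,170). The plate's far corners are at (72,31) and (213,29), the near left one at (103,224).

```bash
python3 - <<'E'
from h import *
q=np.load('pics/w3.npz');K=q['intrinsics'];T=np.linalg.inv(q['camera_from_world'])
uv=np.float64([[72,31],[213.5,29.5],[103,225],[75,50],[95,175],[214.5,50],[216,70]])
r=np.c_[(uv-K[[0,1],2])/K[[0,1],[0,1]],np.ones(len(uv))]@T[:3,:3].T;o=T[:3,3]
c=o+r*((.006-o[2])/r[:,2])[:,None];print(c[:,:2].round(4))
c=c[:,:2];e=c[0]-c[2];print('len',np.linalg.norm(e),'yaw',np.degrees(np.arctan2(e[1],e[0])),'wid',np.linalg.norm(c[0]-c[1]),'centre',(c[1]+c[2])/2)
p=q['p'];print(p[100,60:90].sum(1),p[100,205:225].sum(1))
E
```

```text
[[0.6577 0.4149]
 [0.6684 0.2691]
 [0.4409 0.4031]
 [0.64   0.414 ]
 [0.5054 0.4067]
 [0.6494 0.2677]
 [0.6301 0.2656]]
len 0.21711348969444155 yaw 3.1046002921123463 wid 0.14616207979613843 centre [0.55464547 0.33614474]
[701 702 703 705 702 701 702 702 704 700 702 707 702 699 705 707 702 668
 557 532 510 473 533 535 537 537 532 530 535 536] [534 525 505 506 510 508 494 455 422 526 528 528 526 526 527 526 528 525
 527 527]
```

```bash
python3 -m inch '[[40,6,-38,0,0],[40,12,-78,10,0],[40,18,-117,30,0],[40,18,-117,55,0],[40,18,-117,75,0],[40,18,-117,90,0],[40,18,-117,97,0],[40,18,-117,97,0]]'; python3 tilt.py
```

```text
time_s: 6.9
position: [0.5246, 0.3429, 0.068]
tcp_rot: [[0.998, 0.066, 0.002], [0.066, -0.998, 0.009], [0.002, -0.009, -1.0]]
force: [-0.3, -0.7, -1.7]
opening: 0.638
6.9 [0.52459305 0.34289006 0.06797199] force [-0.30770339 -0.67591299 -1.67380724] n 7758 nose-down deg [10.29856752 -0.0680635 ] top below TCP at handle 0.009548600085999956
```

```bash
python3 -m inch '[[40,-1,4,4,0],[40,-1.5,8,9,0],[40,-1.5,8,13,0],[40,-1.5,8,15,0],[40,-1.5,8,17,0],[40,-1.5,8,19,0],[40,-1.5,8,21,0],[40,-1.5,8,23,0]]'; python3 tilt.py
```

```text
time_s: 7.75
position: [0.5241, 0.3356, 0.0463]
tcp_rot: [[0.998, 0.066, 0.003], [0.066, -0.998, 0.01], [0.004, -0.01, -1.0]]
force: [-2.9, 0.6, 2.9]
opening: 0.639
7.75 [0.5241144  0.33562119 0.04631265] force [-2.90431005  0.55864912  2.88460898] n 7822 nose-down deg [ 8.52175502 -0.13247128] top below TCP at handle 0.009489277771462789
```

```bash
python3 -m inch '[[40,0,0,2,0],[40,0,0,4,0],[40,0,0,6,0],[40,0,0,8,0],[40,0,0,10,0],[40,0,0,12,0],[40,0,0,13,0],[40,0,0,13,0]]'; python3 tilt.py
```

```text
time_s: 8.6
position: [0.524, 0.3357, 0.0327]
tcp_rot: [[0.998, 0.066, 0.003], [0.066, -0.998, 0.01], [0.003, -0.009, -1.0]]
force: [-1.4, -0.1, 1.6]
opening: 0.636
8.6 [0.5239932  0.33567256 0.03272298] force [-1.44363932 -0.1031894   1.60964068] n 8107 nose-down deg [ 0.72660665 -0.14997677] top below TCP at handle 0.008960790529485459
```

```bash
python3 -m inch '[[40,0,0,0.5,0],[40,0,0,1,0],[40,0,0,1.2,0],[40,0,0,1.2,0]]'; python3 - <<'E'
from tilt import *
import cv2
tilt('pics/w4.npz');cv2.imwrite('pics/w4.png',np.load('pics/w4.npz')['p'][:,:,::-1])
E
```

```text
time_s: 9.05
position: [0.5239, 0.3357, 0.0319]
tcp_rot: [[0.998, 0.066, 0.003], [0.066, -0.998, 0.01], [0.003, -0.009, -1.0]]
force: [-3.1, 0.7, 4.8]
opening: 0.636
9.05 [0.52388679 0.33570736 0.03193573] force [-3.05498724  0.68980751  4.78610431] n 8150 nose-down deg [ 0.25672191 -0.16385486] top below TCP at handle 0.008915077525062006
```

View pics/w4.png

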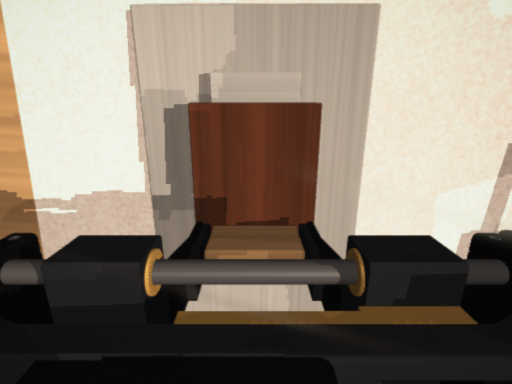

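Flat (0.26°); it is laterally centred (block columns 190–320, plate 130–379 at its far edge). Releasing and rising.

```bash
python3 -m inch '[[58,0,0,0,0],[62,0,0,0,0],[70,0,0,0,0],[80,0,0,0,0],[87,0,0,0,0],[87,0,0,0,0],[87,0,0,-10,0],[87,0,0,-25,0]]'; python3 -m inch '[[87,0,0,-30,0],[87,0,0,-65,0],[87,-25,25,-100,0],[87,-55,65,-140,0],[87,-85,105,-160,0],[87,-110,145,-170,0],[87,-130,185,-170,0],[87,-130,220,-170,0]]'; python3 - <<'E'
from rig import bot,vision
from h import *
import cv2
s=bot.read_state();print(s['time_s'],s['position'])
p,d=vision.capture("top");np.savez('pics/top2.npz',p=p,d=d,**vision.camera_model("top"))
cv2.imwrite('pics/top2c.png',cv2.resize(p[90:310,90:420],(780,520),interpolation=cv2.INTER_CUBIC)[:,:,::-1])
E
```

```text
time_s: 9.9
position: [0.5232, 0.3352, 0.057]
tcp_rot: [[0.998, 0.066, 0.001], [0.066, -0.998, 0.009], [0.001, -0.009, -1.0]]
force: [-0.4, 0.4, -0.2]
opening: 0.997
time_s: 10.7
position: [0.4048, 0.1047, 0.2268]
tcp_rot: [[0.998, 0.068, 0.002], [0.068, -0.998, 0.009], [0.003, -0.009, -1.0]]
force: [0.3, -0.7, 0.8]
opening: 0.998
10.7 [0.40480803 0.10469055 0.22676681]
```

View pics/top2c.png

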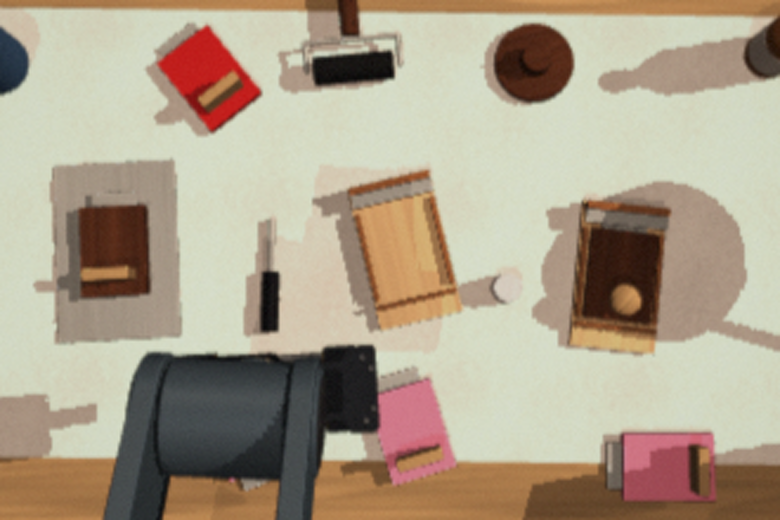

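The block lies flat at crop (114,251), with the plate's centre at about (116,251) and the axes parallel. The knob block is untouched.

```bash
python3 -m inch '[[87,0,0,0,0],[87,0,0,0,0]]'; python3 -c "
from rig import bot
print(bot.hand_in())"
```

```text
time_s: 10.95
position: [0.4069, 0.0989, 0.2277]
tcp_rot: [[0.998, 0.062, 0.005], [0.062, -0.998, 0.004], [0.005, -0.004, -1.0]]
force: [-0.5, -0.5, -0.3]
opening: 1.0
the job is handed in; nothing more can be done
None
```

The bar block is out of its cradle and lying flat, handle up, in the middle of the inking plate. I handed the job in at about 11 s.

**How it went:** The moves could not tilt the tool, so I gripped the handle by its two ends instead of the 14 mm faces you named, letting the block pivot between the pads. Raising the handle end tilted it 10.5° with the tongue still under the keeper. I then drew it back 45 mm, carried it over and lowered it nose first. The highest wrist force I read was about 6 N.

**Last checks:**
- **Lying flat:** it measured 0.26° off level just before release. I did not re-measure the tilt afterwards.
- **Centring:** the last top view shows the block within a few mm of the plate's middle and parallel to its length, judged by eye from the picture.
- **Everything else:** in that view the knob block has not moved, and the gripper is open and well clear.

**Disagreement:** before the grasp, the top and wrist cameras differed by up to about 5 mm in x (2–3 mm for the plate centre). I relied mostly on the wrist camera.

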